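# Clear and hold the sprung specimen-box lid

### The arm

A 7-joint arm with a two-finger parallel gripper is mounted at the origin on the work surface. World frame = base frame: x ahead of the robot, y to its left, z up, the work surface at z = 0. Lengths are in m, angles in rad, forces in N, time in s.
With the tool pointing down it reaches from about 0.425 to 0.8 m from the base axis. Payload 8.3 kg.
Tool frame: the origin (TCP) lies between the finger pads; the fingertips stand 19 mm ahead of it and the grasp point (between the pads) is the TCP; z points along the fingers, y is the direction in which the jaws open and shut (so a half turn about z gives the same grasp; the last joint's range is limited). The gripper opens to 85 mm and grips with 20 to 120 N. Pads are 22 mm wide; open, the fingers measure 114 mm over their backs; the gripper's body (76 mm by 85 mm) begins 54 mm behind the grasp point. The pads swing forward as they close: fully open they stand 13 mm farther back than shut.
Start: joints at [-1.318, 0.383, 0.016, 1.37, -0.006, 1.388, -0.046], TCP at [0.194, 0.594, 0.228] pointing down, gripper open.
Joint ranges: [-2.95, 2.95], [-0.25, 2.06], [-1.52, 1.56], [0.18, 2.33], [-1.44, 4.58], [0.02, 2.06], [-3.01, 3.01]. Speed limits (rad/s): [2.39, 2.39, 3.01, 3.01, 3.14, 3.14, 3.14].

### API

Orientations are given as a 3x3 rotation matrix whose columns are the frame's x, y, z axes.
In Python, from cell import bot gives the robot as it stands.
- The arm moves only by the shell command python3 -m pendant 'ROWS' [FORCE]. ROWS is JSON, a list of rows, each a list of 7 numbers: the opening, from 0 (shut) to 1 (fully open), then the shift along the tool's x, y, z in mm, then the turn, a rotation vector about the tool's x, y, z in degrees. In form: [[jaw, x, y, z, ax, ay, az], ...]. A call has 1 to 12 rows; each row shifts and turns the commanded pose from where the row before left it, along the tool's axes as they then stand; what a row does not reach is not made up. A row lasts 1/8 s, in which the tool goes at most 62.5 mm and 10.7 degrees, less where a joint would pass 70% of its speed; a pose out of reach is approached as far as the arm can. A call with a gripper value outside its range is refused whole. The fingers move at their own pace and stop on an object; FORCE is the grip in N (left out, the last holds). Time passes only in rows, so rows that do not move let the fingers close. It gives the time, the measured TCP pose, the force and the opening at its end, in the units of the state.
- bot.get_state(): the state, without advancing time (a new reading comes with each control period).
- bot.get_image(name): name is "scene" or "top"; returns (picture, depth): 480x640x3 uint8, red, green, blue; 480x640 float32, m along the optical axis (not along the pixel's ray), 0 where there is no reading.
- bot.get_calibration(name): a dict with "fx", "fy", "cx", "cy" (pixels), "D" ([k1, k2, p1, p2, k3] as OpenCV has them; the pictures are not rectified), "R" (3x3) and "t" (3): a world point X has camera coordinates R X + t. Camera axes: x right, y down, z forward; pixel columns grow to the right and rows downward; lengths in m; the calibration is good to about 2 mm. A picture is of the moment at which its call begins. get_calibration takes no time and is no camera call.
- bot.job_done(): hands the job in, once; it reports no verdict.
Trained networks look in the newest picture that a camera, given by its name, has taken for a name from the list of things; names that differ only in an ending like _2 or _b are one class to them, and where a whole thing is asked for, a point or a joint stands for the part that bears it (a point fixed in the world has none). Each returns a list of dicts, best first, with "conf" (0 to 1); they miss things now and then, are a little off and sometimes report something else, mostly with a low value. They report only what shows in the picture. A call takes as long as a camera call.
- bot.boxes_of(name, camera): "uv" ([column, row] in pixels, amid what is visible of it).
- bot.mark_of(name, camera): "uv" ([column, row] in pixels: a listed point, or the origin of a listed thing).
The state is a dict: "time": time; "qpos": joint angles; "qd": joint speeds; "joint_torque": joint torques, N m; "tool_pos": TCP position; "tool_rot": TCP orientation; "ft_force": force on the tool from outside, world axes, zero at the start; "moment": the same for the moment, N m; "width": opening from 0.0 (shut) to 1.0 (fully open).
Only numpy, scipy, OpenCV 4.12 (cv2) and the standard library are available. Lean on these libraries where they do the work, as an engineer would, in place of code of your own. Each camera call takes 0.05 s, during which the arm holds its last target. There are 200 camera calls.

### The job

Clear the white lid of the grey specimen box: put the hex bolt in the square tray and the plain sleeve in the round dish. Then raise the lid by its bar handle a little past the balance point of its hinge spring, without letting it fly wide open, ease it back and finish holding it just below the balance point, so that it would drop shut by itself after the photograph. The program ends while the gripper still holds the lid there; the lid must not slam shut, and the jar and the loupe stay where they are.

Things in the scene. Friction and masses are not known exactly. Their poses are not given: they have to be found in the camera images.
- box: Grey specimen box fixed to the table, 190 mm (its x) by 240 mm (its y) by 90 mm high, turned by up to 0.25 rad about the vertical. Origin: centre of its underside. Its +x side carries the hinge; its -x side is the front, towards the robot. The lid is a white plate 190 x 240 x 8 mm, 1.1 kg, its top 98.5 mm above the table when shut.
- lid (a joint): Lid opening in rad: 0 shut (level), growing as the front rises; stop at 1.55. A hinge spring helps: below the balance point at 0.95 (54 degrees) the lid falls shut, above it flies open. Lifting takes about 3 N at the handle at first, falling to nothing at balance; beyond, it pulls away with 0.5 N per 0.1 rad. Just below balance: 0.70 to 0.91; a little past: 1.02 to 1.4; wide open: above 1.4.
- lid_bar (a point): Middle of the lid handle: a round steel bar 10 mm thick, 100 mm long, along the box's y (parallel to the hinge) on two end posts. Its centre line runs 36 mm above the lid's top, 25 mm behind the lid's front edge. It moves with the lid, can be pinched from above and turns between the pads as the lid swings.
- lid_hinge (a point): Middle of the hinge line, which runs along the box's y at its top rear (+x) edge, 90.5 mm above the table. The lid's front edge swings up and then away from the robot. The bar's centre circles this line at a radius of 171 mm; shut, it lies 165 mm in front of the line and 44 mm above it.
- bolt: Loose steel hex bolt, 110 g, standing upright on its head on the lid at the start: head 24 mm across flats and 10 mm high, shank 16 mm thick, 55 mm high in all. Origin: centre of the head's underside; z along the shank, away from the head.
- bolt_mid (a point): Middle of the bolt, on its axis 27.5 mm from the head's underside.
- sleeve: Loose plain steel sleeve (short tube), 80 g, standing on end on the lid at the start: 28 mm outside, 18 mm bore, 28 mm high. Origin: centre of its lower end; z along its axis.
- sleeve_mid (a point): Middle of the sleeve, on its axis 14 mm from its lower end.
- square_tray: Loose square steel tray, 110 x 110 x 28 mm high, walls and floor 4 to 5 mm, 0.4 kg, open on top, empty, on the table to one side of the box. Origin: centre of its underside. For the bolt.
- round_dish: Loose round steel dish, 110 mm across its rim, 28 mm high, walls and floor 4 to 5 mm, 0.4 kg, open on top, empty, on the table to the other side of the box. Origin: centre of its underside. For the sleeve.
- jar: Bystander: closed amber jar, 50 mm across, 70 mm high. Origin: centre of its underside.
- loupe: Bystander: black loupe, 44 mm across, 40 mm high. Origin: centre of its underside.

How it is judged:
On the way, in this order (a step that is already met when the one before it is completed fails the run):
1. the bolt lies in the square tray and the sleeve in the round dish, both let go, while the lid is still shut (x of bolt_mid in the frame of square_tray between -0.052 and 0.052 m and y of bolt_mid in the frame of square_tray between -0.052 and 0.052 m and z of bolt_mid in the frame of square_tray below 0.045 m and horizontal distance between sleeve_mid and round_dish below 0.048 m and z of sleeve_mid in the frame of round_dish below 0.035 m and contact force between the fingers and bolt below 0.1 N and contact force between the fingers and sleeve below 0.1 N and linear speed of each of bolt, sleeve below 0.03 m/s and value of joint lid below 0.15 rad), for 0.2 s.
2. the lid is raised past its balance point (beyond 1.02 rad), the gripper on it (value of joint lid above 1.02 rad and contact force between the fingers and box above 0.1 N), for 0.1 s.
At the end, for the whole second after the job is handed in: The gripper alone holds the lid still at 0.70 to 0.91 rad (balance 0.95) with over 0.1 N; bolt middle within 52 mm of the tray centre along each side, sleeve middle within 48 mm of the dish centre, under 45 and 35 mm high, at rest, dishes upright; no loose thing touches the box (value of joint lid between 0.7 and 0.91 rad and velocity of joint lid between -0.05 and 0.05 rad/s and contact force between the fingers and box above 0.1 N and contact force between each of jar, loupe, bolt, sleeve, square_tray, round_dish and box below 0.1 N and x of bolt_mid in the frame of square_tray between -0.052 and 0.052 m and y of bolt_mid in the frame of square_tray between -0.052 and 0.052 m and z of bolt_mid in the frame of square_tray below 0.045 m and horizontal distance between sleeve_mid and round_dish below 0.048 m and z of sleeve_mid in the frame of round_dish below 0.035 m and linear speed of each of bolt, sleeve below 0.03 m/s and angle between each of round_dish, square_tray's own z axis and vertical below 0.3 rad); the arm keeps its last pose, push and grip.
It fails at once if the lid flies wide open (beyond 1.4 rad) (value of joint lid above 1.4 rad).
It fails at once if the lid slams shut (closing faster than 2 rad/s) (velocity of joint lid below -2 rad/s).
It fails at once if the jar or the loupe is moved by more than 20 mm (distance of any of jar, loupe from where it was at the start of the episode above 0.02 m).
It also fails if it takes over 67 s, if anything falls off the work surface, if the arm or the gripper's body presses on something with over 40 N, if the wrist force passes 120 N, or if a joint passes its speed limit or range.

## Working session

There is one attempt and no reset: what is moved stays moved. The work goes in short steps, Python scripts to look and compute and a shell command to move; the robot and the scene stay as the last step left them, time stands still between calls to the robot, and variables do not carry over. Pictures are saved under pics/ and viewed, about 8 in all and at most 12, crops included, and the job is handed in when it is done.

```bash
mkdir -p pics; cat > h.py <<'E'
import numpy as np, cv2
from cell import bot
def pix(cam,uv,d=None,z=None):
    c=bot.get_calibration(cam);K=np.array([[c['fx'],0,c['cx']],[0,c['fy'],c['cy']],[0,0,1.]])
    n=cv2.undistortPoints(np.array([[uv]],float),K,np.array(c['D'],float))[0,0]
    R=np.array(c['R']);t=np.array(c['t']);r=R.T@np.array([n[0],n[1],1]);o=-R.T@t
    if z is not None: d=(z-o[2])/r[2]
    return o+d*r
def tool(p):
    s=bot.get_state();return np.array(s['tool_rot']).T@(np.array(p)-np.array(s['tool_pos']))*1000
E
python3 - <<'E'
from h import *
np.set_printoptions(precision=3,suppress=True)
for cam in ("top","scene"):
    im,d=bot.get_image(cam);cv2.imwrite(f'pics/{cam}0.png',im[:,:,::-1])
    hs={'lid_bar':.1345,'lid_hinge':.0905,'bolt_mid':.126,'sleeve_mid':.1125,'square_tray':0,'round_dish':0,'jar':0,'loupe':0,'box':0}
    for n,z in hs.items():
        r=bot.mark_of(n,cam)
        for k in r[:2]: print(cam,n,round(k['conf'],2),np.round(k['uv']),pix(cam,k['uv'],z=z))
s=bot.get_state();print(s['time'],s['tool_pos'],s['tool_rot'],s['width'])
E
```

```text
top lid_bar 0.69 [348. 267.] [ 0.518 -0.039  0.135]
top lid_hinge 0.71 [331. 193.] [ 0.686 -0.002  0.091]
top lid_hinge 0.49 [358. 224.] [ 0.616 -0.064  0.091]
top bolt_mid 0.48 [355. 225.] [ 0.61  -0.054  0.126]
top sleeve_mid 0.29 [333. 194.] [ 0.68  -0.007  0.113]
top square_tray 0.96 [451. 296.] [ 0.449 -0.29   0.   ]
top square_tray 0.55 [356. 222.] [ 0.629 -0.063  0.   ]
top round_dish 0.64 [209. 276.] [0.498 0.292 0.   ]
top jar 0.6 [192. 197.] [0.689 0.338 0.   ]
top loupe 0.66 [454. 189.] [ 0.709 -0.303  0.   ]
top loupe 0.65 [452. 297.] [ 0.448 -0.293  0.   ]
top box 0.72 [340. 239.] [ 0.586 -0.023  0.   ]
scene lid_bar 0.85 [344. 214.] [ 0.519 -0.03   0.135]
scene lid_hinge 0.75 [299. 277.] [0.682 0.001 0.091]
scene bolt_mid 0.57 [298. 235.] [ 0.621 -0.058  0.126]
scene sleeve_mid 0.58 [341. 256.] [0.607 0.038 0.113]
scene square_tray 0.82 [286. 215.] [ 0.451 -0.28   0.   ]
scene square_tray 0.21 [452. 407.] [0.684 0.338 0.   ]
scene round_dish 0.87 [488. 334.] [0.498 0.3   0.   ]
scene round_dish 0.65 [343. 261.] [ 0.501 -0.049  0.   ]
scene jar 0.76 [450. 410.] [0.689 0.339 0.   ]
scene jar 0.24 [299. 275.] [ 0.598 -0.088  0.   ]
scene loupe 0.94 [198. 263.] [ 0.714 -0.288  0.   ]
scene box 0.77 [323. 283.] [ 0.585 -0.031  0.   ]
1.0 [0.194 0.594 0.228] [[-0.951  0.311 -0.   ]
 [ 0.311  0.951 -0.   ]
 [ 0.    -0.    -1.   ]] 0.9954943902418214
```

```bash
python3 - <<'E'
import cv2
a=cv2.imread('pics/top0.png')[150:340,160:480];b=cv2.imread('pics/scene0.png')[170:360,220:540]
cv2.imwrite('pics/v1.png',cv2.vconcat([cv2.resize(x,None,fx=1.57*1.0,fy=1.57,interpolation=2) for x in (a,b)]))
E
```

```text
(no output)
```

View pics/v1.png

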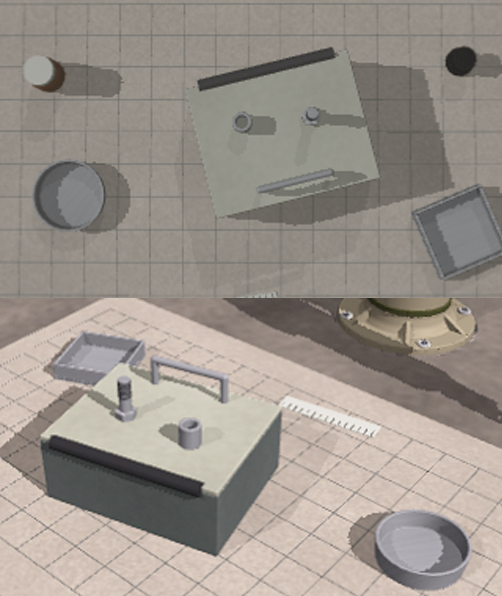

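The picture shows the sleeve near top px (314,228) and the bolt near (359,223), both upright on the lid. The bar runs (324,270)–(373,261). The tray is on the right and the dish on the left. Next I refine these by depth.

```bash
cat > cloud.py <<'E'
from h import *
def cloud(cam):
    im,d=bot.get_image(cam);c=bot.get_calibration(cam)
    K=np.array([[c['fx'],0,c['cx']],[0,c['fy'],c['cy']],[0,0,1.]])
    v,u=np.nonzero(d>0);n=cv2.undistortPoints(np.stack([u,v],1).astype(float)[:,None],K,np.array(c['D'],float))[:,0]
    P=np.c_[n,np.ones(len(n))]*d[v,u][:,None]
    return (P-np.array(c['t']))@np.array(c['R'])
E
python3 - <<'E'
from cloud import *
np.set_printoptions(precision=4,suppress=True)
for cam in ("top","scene"):
    P=cloud(cam)
    def sel(c,r,z0,z1): return P[(np.hypot(P[:,0]-c[0],P[:,1]-c[1])<r)&(P[:,2]>z0)&(P[:,2]<z1)]
    def rep(n,q):
        if len(q)<3: print(cam,n,len(q));return
        (cx,cy),wh,_=cv2.minAreaRect(q[:,:2].astype(np.float32))
        print(cam,n,len(q),'mean',q.mean(0),'rect',cx,cy,wh,'zmax',q[:,2].max())
    rep('bolt top',sel((.617,-.058),.035,.140,.17)); rep('bolt',sel((.617,-.058),.035,.112,.17))
    rep('sleeve',sel((.607,.036),.04,.115,.15))
    b=sel((.518,-.035),.08,.122,.15);b=b[b[:,0]<.56];rep('bar',b)
    if len(b)>5:
        w,V=np.linalg.eigh(np.cov(b[:,:2].T));v=V[:,1]*np.sign(V[1,1]);print(' bar yaw',np.arctan2(-v[0],v[1]))
    L=sel((.59,-.025),.2,.09,.104);(cx,cy),wh,a=cv2.minAreaRect(L[:,:2].astype(np.float32));print(cam,'lid',cx,cy,wh,a,np.median(L[:,2]))
    rep('tray',sel((.45,-.285),.1,.02,.04)); rep('dish',sel((.498,.296),.08,.02,.04))
for n,u in dict(sleeve=((314,228),.1265),bolttop=((359,221),.1535),barL=((324,270),.1345),barR=((373,261),.1345)).items(): print(n,pix('top',u[0],z=u[1]))
E
```

```text
top bolt top 50 mean [ 0.6151 -0.0608  0.1528] rect 0.6155046820640564 -0.06069660186767578 (0.015176135115325451, 0.015235371887683868) zmax 0.1598988458490829
top bolt 59 mean [ 0.6143 -0.0603  0.1489] rect 0.6152046918869019 -0.06025095283985138 (0.017861664295196533, 0.016139721497893333) zmax 0.1598988458490829
top sleeve 79 mean [0.6056 0.0358 0.1253] rect 0.6053923964500427 0.03577857464551926 (0.025808632373809814, 0.026396341621875763) zmax 0.13081472412362105
top bar 229 mean [ 0.5229 -0.0372  0.1381] rect 0.5229190587997437 -0.037318889051675797 (0.009450118988752365, 0.10893953591585159) zmax 0.1434884154100183
 bar yaw 0.24324953242696387
top lid 0.595552921295166 -0.01974688470363617 (0.19936087727546692, 0.24045728147029877) 13.811324119567871 0.09860835982523433
top tray 379 mean [ 0.4454 -0.2912  0.027 ] rect 0.4467816948890686 -0.2908281683921814 (0.11090658605098724, 0.10982464253902435) zmax 0.03424172149230516
top dish 303 mean [0.5017 0.3066 0.0273] rect 0.5023552179336548 0.3014431893825531 (0.10840951651334763, 0.1091589406132698) zmax 0.03465439616196398
scen
[... 538 characters left out ...]
553115845 -0.03573359176516533 (0.012685493566095829, 0.11065178364515305) zmax 0.14145312234732063
 bar yaw 0.24734836843505587
scene lid 0.5960001349449158 -0.018674179911613464 (0.20280811190605164, 0.24230849742889404) 13.618938446044922 0.09840644210505438
scene tray 385 mean [ 0.4489 -0.2971  0.0255] rect 0.44813284277915955 -0.29041358828544617 (0.11598760634660721, 0.11307178437709808) zmax 0.03199652999047733
scene dish 607 mean [0.5033 0.3017 0.025 ] rect 0.5030574202537537 0.30119192600250244 (0.11089552938938141, 0.10792253911495209) zmax 0.030479958987138657
sleeve [0.6035 0.0354 0.1265]
bolttop [ 0.6163 -0.0616  0.1535]
barL [0.5119 0.0134 0.1345]
barR [ 0.5313 -0.0925  0.1345]
```

```bash
python3 -m pendant '[[1,-25,-20,0,0,0,0],[1,-44,-36,0,0,0,0],[1,-50,-40,0,0,0,0],[1,-50,-40,0,0,0,0],[1,-50,-40,0,0,0,0],[1,-50,-40,0,0,0,0],[1,-50,-40,0,0,0,0],[1,-50,-40,0,0,0,0],[1,-50,-40,0,0,0,0],[1,-50,-40,0,0,0,0],[1,-50,-40,0,0,0,0],[1,-44,-36,0,0,0,0]]'; python3 -c "
from h import *
print(tool([.616,-.0597,.1325]))"
```

```text
time: 2.6
tool_pos: [0.5823, -0.0008, 0.2281]
tool_rot: [[-0.951, 0.311, 0.001], [0.311, 0.951, -0.0], [-0.001, 0.0, -1.0]]
ft_force: [0.4, 0.7, 0.1]
width: 0.998
[-50.23521609 -45.52735767  95.65334894]
```

```bash
python3 -m pendant '[[0.6,-30,-26,0,0,0,0],[0.5,-20,-20,0,0,0,0],[0.5,0,0,30,0,0,0],[0.5,0,0,40,0,0,0],[0.5,0,0,26,0,0,0],[0,0,0,0,0,0,0],[0,0,0,0,0,0,0],[0,0,0,0,0,0,0],[0,0,0,0,0,0,0],[0,0,0,0,0,0,0]]' 40; python3 -c "
from h import *
print(tool([.616,-.0597,.1325]))"
```

```text
time: 3.85
tool_pos: [0.6147, -0.0581, 0.1322]
tool_rot: [[-0.951, 0.31, 0.001], [0.31, 0.951, 0.0], [-0.001, 0.0, -1.0]]
ft_force: [0.2, 0.2, -1.0]
width: 0.162
[-1.70501084 -1.15060963 -0.2506374 ]
```

```bash
python3 -m pendant '[[0,0,0,-20,0,0,0],[0,0,0,-40,0,0,0],[0,0,0,-10,0,0,0],[0,10,-30,0,0,0,0],[0,15,-47,0,0,0,0],[0,17,-52,0,0,0,0],[0,17,-52,0,0,0,0],[0,17,-52,0,0,0,0],[0,10,-40,0,0,0,0],[0,0,0,0,0,0,0]]'; python3 -c "
from h import *
print(tool([.4475,-.2905,.041]))"
```

```text
time: 5.1
tool_pos: [0.445, -0.2946, 0.2017]
tool_rot: [[-0.948, 0.317, -0.001], [0.317, 0.948, -0.001], [0.0, -0.001, -1.0]]
ft_force: [0.5, 0.4, -2.0]
width: 0.166
[ -1.07943149   4.78875551 160.68278704]
```

```bash
python3 - <<'E'
from h import *
im,d=bot.get_image('top');cv2.imwrite('pics/v2.png',cv2.resize(im[200:350,320:520,::-1],None,fx=3,fy=3))
print(bot.mark_of('bolt','top')[:1])
E
```

```text
[]
```

View pics/v2.png

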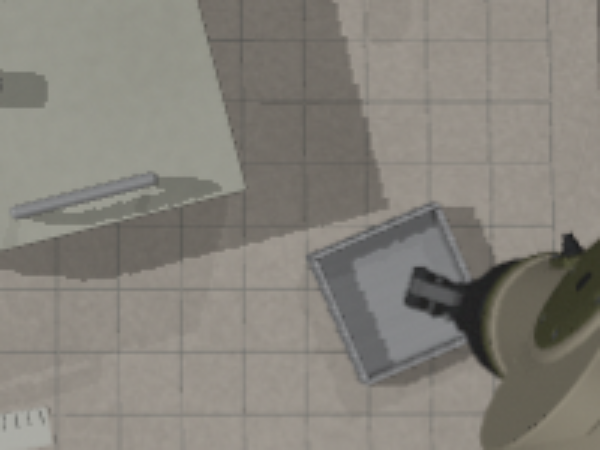

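The bolt has left the lid and the gripper is above the tray (crop ≈(430,290)). Now I lower and release it.

```bash
python3 -m pendant '[[0,0,5,40,0,0,0],[0,0,0,50,0,0,0],[0,0,0,40,0,0,0],[0,0,0,22,0,0,0],[0,0,0,7,0,0,0],[0,0,0,0,0,0,0],[0.3,0,0,0,0,0,0],[0.4,0,0,0,0,0,0],[0.4,0,0,0,0,0,0],[0.4,0,0,-25,0,0,0],[0.4,0,0,-50,0,0,0],[0.4,0,0,-60,0,0,0]]'; python3 - <<'E'
from cloud import *
print(tool([.606,.037,.1145]))
for c in('top','scene'):
    P=cloud(c);q=P[(np.hypot(P[:,0]-.4475,P[:,1]+.2905)<.04)&(P[:,2]>.025)&(P[:,2]<.075)];print(c,len(q),q.mean(0) if len(q) else'',q[:,2].max() if len(q) else '')
    print(c,bot.mark_of('bolt_mid',c)[:1])
E
```

```text
time: 6.7
tool_pos: [0.4489, -0.2858, 0.1788]
tool_rot: [[-0.95, 0.311, -0.002], [0.311, 0.95, 0.001], [0.002, -0.0, -1.0]]
ft_force: [1.7, -0.0, 0.1]
width: 0.4
[-49.14611467 355.6486996   64.18098338]
top 0  
top []
scene 99 [ 0.45483767 -0.28383735  0.04520351] 0.06258717570969204
scene [{'uv': [282.9, 203.6], 'conf': 0.64}]
```

```bash
python3 -m pendant '[[0.6,-3,25,-10,0,0,0],[0.6,-6,45,0,0,0,0],[0.6,-8,57,0,0,0,0],[0.6,-8,57,0,0,0,0],[0.6,-8,57,0,0,0,0],[0.6,-8,57,0,0,0,0],[0.6,-5,38,0,0,0,0],[0.6,-3,20,0,0,0,0],[0.6,0,0,0,0,0,0]]'; python3 -c "
from h import *
print(tool([.606,.037,.121]))"
```

```text
time: 8.02
tool_pos: [0.6063, 0.0376, 0.1865]
tool_rot: [[-0.951, 0.309, -0.002], [0.309, 0.951, -0.001], [0.002, -0.001, -1.0]]
ft_force: [0.1, -0.9, -0.1]
width: 0.6
[-7.98825278e-03 -5.70290906e-01  6.54864398e+01]
```

```bash
python3 -m pendant '[[0.6,0,0,30,0,0,0],[0.6,0,0,27,0,0,0],[0.6,0,0,8,0,0,0],[0,0,0,0,0,0,0],[0,0,0,0,0,0,0],[0,0,0,0,0,0,0],[0,0,0,0,0,0,0],[0,0,0,-15,0,0,0],[0,0,0,-30,0,0,0],[0,0,0,-20,0,0,0],[0,0,0,0,0,0,0]]'
```

```text
time: 9.4
tool_pos: [0.6081, 0.0369, 0.1907]
tool_rot: [[-0.951, 0.311, 0.005], [0.311, 0.951, 0.001], [-0.004, 0.002, -1.0]]
ft_force: [-0.0, -0.4, -1.0]
width: -0.003
```

The jaws closed on nothing, so I look.

```bash
python3 - <<'E'
from cloud import *
im,d=bot.get_image('top');a=im[170:320,240:440];im2,_=bot.get_image('scene');b=im2[170:320,220:420]
cv2.imwrite('pics/v3.png',cv2.vconcat([cv2.resize(x[:,:,::-1],None,fx=2,fy=2) for x in(a,b)]))
print(bot.mark_of('sleeve_mid','scene')[:2])
for c in('top','scene'):
    P=cloud(c);q=P[(np.hypot(P[:,0]-.61,P[:,1]-.0)<.1)&(P[:,2]>.105)&(P[:,2]<.135)&(P[:,0]>.555)];print(c,len(q),q.mean(0) if len(q) else'',q.min(0),q.max(0))
E
```

```text
[{'uv': [341.6, 254.8], 'conf': 0.49}]
top 17 [ 0.66015492 -0.05218855  0.10638125] [ 0.5673413  -0.08640666  0.10508478] [ 0.69682498 -0.02870255  0.10850041]
scene 242 [0.61092565 0.03931151 0.11875161] [ 0.5918999  -0.04694398  0.10503569] [0.69725427 0.06991208 0.12772358]
```

View pics/v3.png

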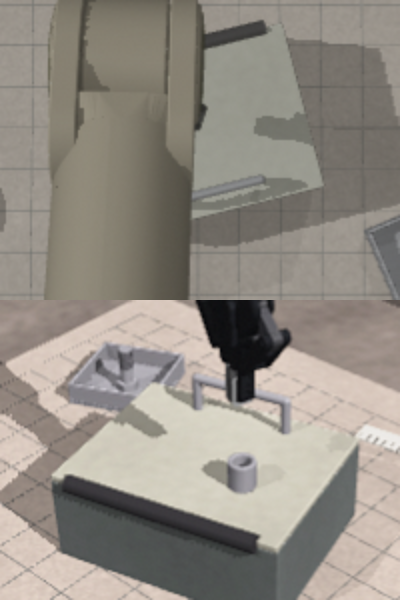

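The scene view shows the sleeve still upright at scene px (341,254), so the pads must have slipped off. The bolt stands in the tray. I retry in stages.

```bash
python3 - <<'E'
from cloud import *
P=cloud('scene');q=P[(np.hypot(P[:,0]-.607,P[:,1]-.037)<.035)&(P[:,2]>.106)&(P[:,2]<.135)];print(cv2.minAreaRect(q[:,:2].astype(np.float32)),q.max(0),q.min(0)); t=q[q[:,2]>.123];print('rim',cv2.minAreaRect(t[:,:2].astype(np.float32)))
E
python3 -m pendant '[[0.65,0,0,0,0,0,0],[0.65,0,0,0,0,0,0],[0.65,0,0,0,0,0,0],[0.65,0,0,30,0,0,0],[0.65,0,0,25,0,0,0],[0.65,0,0,10,0,0,0],[0.65,0,0,0,0,0,0]]'
```

```text
((0.6062443256378174, 0.03762758523225784), (0.029252447187900543, 0.025902321562170982), 40.50185012817383) [0.62054607 0.05234977 0.12863767] [0.59067097 0.023428   0.10616543]
rim ((0.6061732769012451, 0.037708863615989685), (0.029252666980028152, 0.02568655088543892), 40.53964614868164)
time: 10.58
tool_pos: [0.6065, 0.037, 0.1225]
tool_rot: [[-0.951, 0.311, -0.001], [0.311, 0.951, -0.0], [0.001, -0.001, -1.0]]
ft_force: [-0.0, 0.1, 0.6]
width: 0.651
```

```bash
python3 -m pendant '[[0.3,0,0,1,0,0,0],[0.2,0,0,0,0,0,0],[0.1,0,0,0,0,0,0],[0,0,0,0,0,0,0],[0,0,0,0,0,0,0]]' 40;python3 -m pendant '[[0,0,0,-5,0,0,0],[0,0,0,-5,0,0,0]]'
```

```text
time: 11.2
tool_pos: [0.6086, 0.0395, 0.1238]
tool_rot: [[-0.951, 0.308, 0.005], [0.308, 0.951, 0.003], [-0.003, 0.004, -1.0]]
ft_force: [2.3, 4.6, 7.0]
width: -0.002
time: 11.45
tool_pos: [0.6064, 0.0366, 0.1319]
tool_rot: [[-0.95, 0.311, -0.001], [0.311, 0.95, -0.0], [0.0, -0.001, -1.0]]
ft_force: [0.6, -0.5, 0.5]
width: -0.002
```

```bash
python3 - <<'E'
from cloud import *
im2,_=bot.get_image('scene');cv2.imwrite('pics/v4.png',cv2.resize(im2[190:300,280:400,::-1],None,fx=5,fy=5,interpolation=2))
P=cloud('scene')
q=P[(np.hypot(P[:,0]-.607,P[:,1]-.037)<.045)&(P[:,2]>.106)&(P[:,2]<.16)]
for z in np.arange(.106,.16,.006):
    t=q[(q[:,2]>=z)&(q[:,2]<z+.006)]
    if len(t): print(round(z,3),len(t),t.min(0)[:2],t.max(0)[:2])
E
```

```text
0.106 39 [0.60271301 0.02888726] [0.62351262 0.05159106]
0.112 51 [0.59633188 0.02798874] [0.62008504 0.05167251]
0.118 64 [0.5962198  0.02652316] [0.61994987 0.05142526]
0.124 61 [0.59261584 0.0247617 ] [0.61942173 0.05167212]
0.13 3 [0.59985629 0.0398881 ] [0.61127352 0.04443927]
0.136 14 [0.60450209 0.03352857] [0.61985537 0.04847553]
0.142 32 [0.60441011 0.02955124] [0.62029371 0.05181062]
0.148 34 [0.60441187 0.02850612] [0.62179041 0.05198718]
0.154 39 [0.60502978 0.02909556] [0.6210981  0.05331639]
```

View pics/v4.png

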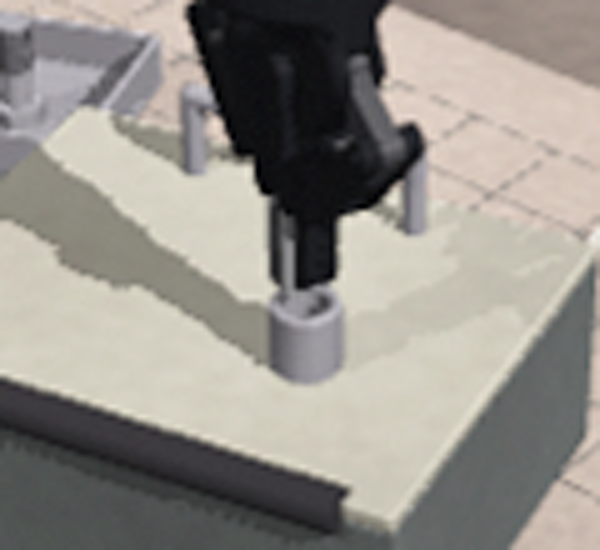

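The closed fingertips sit only just above the sleeve's rim, at about TCP height and not 19 mm ahead of it. The 7 N upward force during closing fits that. I grip lower and watch the force.

```bash
python3 -m pendant '[[0,0,0,-20,0,0,0],[0.65,0,0,0,0,0,0],[0.65,0,0,0,0,0,0],[0.65,0,0,0,0,0,0],[0.65,0,0,20,0,0,0],[0.65,0,0,12,0,0,0],[0.65,0,0,0,0,0,0]]' 40;python3 -m pendant '[[0.65,0,0,5,0,0,0],[0.65,0,0,0,0,0,0]]'; python3 - <<'E'
from cloud import *
for c in ['scene']:
    P=cloud(c);q=P[(np.hypot(P[:,0]-.607,P[:,1]-.037)<.06)&(P[:,2]>.103)&(P[:,2]<.18)]
    yj=(q[:,:2]-[.6065,.037])@[.311,.951]
    for m in (yj>.02,yj<-.02):
        if m.any(): print(np.sort(q[m][:,2])[:10],m.sum())
E
```

```text
time: 12.42
tool_pos: [0.6057, 0.037, 0.1184]
tool_rot: [[-0.951, 0.31, -0.003], [0.31, 0.951, -0.001], [0.003, -0.001, -1.0]]
ft_force: [-0.2, -0.1, -0.2]
width: 0.65
time: 12.68
tool_pos: [0.6068, 0.037, 0.1148]
tool_rot: [[-0.951, 0.311, 0.0], [0.311, 0.951, -0.0], [-0.0, -0.0, -1.0]]
ft_force: [0.5, -0.2, -0.6]
width: 0.648
[0.12244605 0.12285456 0.12308097 0.12324622 0.12332884 0.12346267
 0.12427813 0.12488874 0.12500888 0.12526571] 285
[0.12222092 0.1231024  0.12350377 0.12360877 0.12370081 0.12376295
 0.12442276 0.1247914  0.1248626  0.1250648 ] 315
```

```bash
python3 -m pendant '[[0.65,0,0,10,0,0,0],[0.5,0,0,0,0,0,0],[0,0,0,0,0,0,0],[0,0,0,0,0,0,0],[0,0,0,0,0,0,0],[0,0,0,0,0,0,0]]' 40
```

```text
time: 13.48
tool_pos: [0.6068, 0.037, 0.1048]
tool_rot: [[-0.951, 0.311, 0.0], [0.311, 0.951, -0.0], [-0.0, 0.0, -1.0]]
ft_force: [-0.1, 0.0, 0.1]
width: 0.306
```

```bash
python3 -m pendant '[[0,0,0,-20,0,0,0],[0,0,0,-40,0,0,0],[0,0,0,-10,0,0,0],[0,20,25,0,0,0,0],[0,34,40,0,0,0,0],[0,37,45,0,0,0,0],[0,37,45,0,0,0,0],[0,33,40,0,0,0,0],[0,20,24,0,0,0,0],[0,0,0,0,0,0,0]]'; python3 -c "
from h import *
print(tool([.5027,.3013,.0135]))"
```

```text
time: 14.72
tool_pos: [0.5003, 0.305, 0.1736]
tool_rot: [[-0.952, 0.305, -0.002], [0.305, 0.952, 0.0], [0.002, -0.0, -1.0]]
ft_force: [-0.2, -0.8, -0.8]
width: 0.308
[ -3.7697792   -2.75555809 160.11899036]
```

```bash
python3 -m pendant '[[0,-1,-1,35,0,0,0],[0,0,0,50,0,0,0],[0,0,0,40,0,0,0],[0,0,0,22,0,0,0],[0,0,0,10,0,0,0],[0,0,0,3,0,0,0],[0,0,0,0,0,0,0],[0.45,0,0,0,0,0,0],[0.45,0,0,0,0,0,0],[0.45,0,0,-20,0,0,0],[0.45,0,0,-50,0,0,0],[0.45,0,0,-60,0,0,0]]'; python3 -m pendant '[[0.5,0,0,-60,0,0,10],[0.5,0,0,0,0,0,10],[0.5,0,0,0,0,0,10]]'
python3 - <<'E'
from cloud import *
im,d=bot.get_image('top');a=im[230:340,170:480];im2,_=bot.get_image('scene');b=im2[180:370,240:550]
cv2.imwrite('pics/v5.png',cv2.vconcat([cv2.resize(x[:,:,::-1],None,fx=2,fy=2,interpolation=2) for x in(a,b)]))
P=cloud('scene')
for c,z0 in(((.503,.301),.012),((.4475,-.2905),.034)):
    q=P[(np.hypot(P[:,0]-c[0],P[:,1]-c[1])<.042)&(P[:,2]>z0)&(P[:,2]<.08)];print(len(q),q.mean(0),q.max(0))
print(bot.mark_of('sleeve_mid','scene')[:1],bot.mark_of('bolt_mid','scene')[:1])
E
```

```text
time: 16.23
tool_pos: [0.5026, 0.2998, 0.1456]
tool_rot: [[-0.951, 0.31, -0.002], [0.31, 0.951, -0.001], [0.001, -0.002, -1.0]]
ft_force: [0.6, 1.0, -0.1]
width: 0.452
time: 16.6
tool_pos: [0.5037, 0.3005, 0.2064]
tool_rot: [[-0.664, 0.748, 0.002], [0.748, 0.664, 0.002], [0.0, 0.003, -1.0]]
ft_force: [-0.7, 0.1, -0.7]
width: 0.497
253 [0.50766602 0.30296658 0.02576238] [0.52160488 0.31545896 0.03597827]
78 [ 0.4543586  -0.28427902  0.04919921] [ 0.46113947 -0.27832467  0.06198086]
[{'uv': [487.2, 329.4], 'conf': 0.67}] [{'uv': [282.3, 201.8], 'conf': 0.76}]
```

View pics/v5.png

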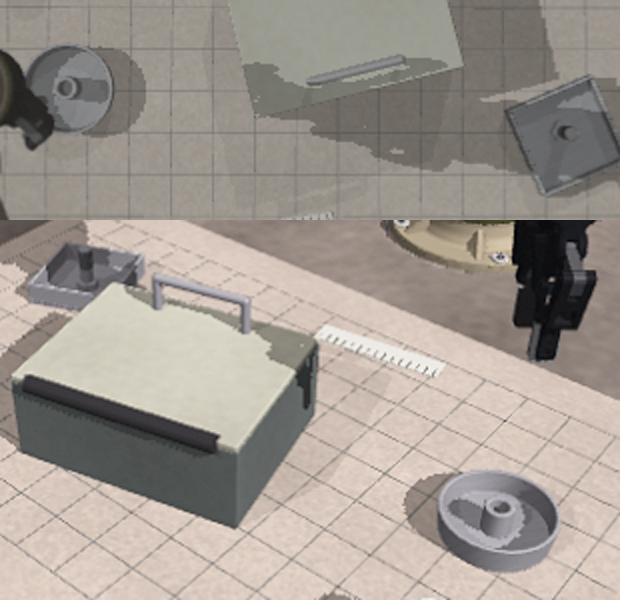

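Both parts are seated: the sleeve in the dish (crop (66,88)) and the bolt upright in the tray (566,132). The lid is clear. Now I rotate to cross the bar.

```bash
python3 -m pendant '[[0.5,0,0,0,0,0,10],[0.5,0,0,0,0,0,10],[0.5,0,0,0,0,0,7.7],[0.5,0,0,0,0,0,0]]'; python3 -c "
from h import *
s=bot.get_state();print(tool([.5235,-.0365,.122]),s['qpos'])"
```

```text
time: 17.35
tool_pos: [0.5032, 0.3001, 0.2046]
tool_rot: [[-0.249, 0.969, -0.0], [0.969, 0.249, -0.0], [-0.0, -0.0, -1.0]]
ft_force: [-0.2, -0.8, -0.2]
width: 0.496
[-331.07695111  -64.02953435   82.71290637] [-1.0077465   0.33590513  0.53604623  1.53889715 -0.17471428  1.31523723
 -0.20074603]
```

```bash
python3 -m pendant '[[0.5,-25,-5,0,0,0,0],[0.5,-45,-9,0,0,0,0],[0.5,-52,-10,0,0,0,0],[0.5,-52,-10,0,0,0,0],[0.5,-52,-10,0,0,0,0],[0.5,-50,-10,0,0,0,0],[0.5,-35,-6,0,0,0,0],[0.5,-20,-4,0,0,0,0],[0.5,0,0,0,0,0,-0.4],[0.5,0,0,0,0,0,0]]'; python3 - <<'E'
from cloud import *
s=bot.get_state();print(tool([.5235,-.0365,.122]),s['qpos'],np.array(s['tool_rot'])[:,1])
E
```

```text
time: 18.6
tool_pos: [0.5223, -0.0358, 0.2047]
tool_rot: [[-0.254, 0.967, -0.0], [0.967, 0.254, 0.001], [0.001, -0.0, -1.0]]
ft_force: [0.3, -0.0, 0.4]
width: 0.499
[-1.06078743  1.02362611 82.69817144] [-0.61993106  0.20547687  0.72947702  1.70993535 -0.14293972  1.28068027
  0.39730715] [ 9.67127143e-01  2.54293274e-01 -1.42573922e-04]
```

```bash
python3 -m pendant '[[0.5,-1,1,25,0,0,0.5],[0.5,0,0,35,0,0,0],[0.5,0,0,16,0,0,0],[0.5,0,0,6,0,0,0],[0.3,0,0,0,0,0,0],[0,0,0,0,0,0,0],[0,0,0,0,0,0,0],[0,0,0,0,0,0,0],[0,0,0,0,0,0,0]]' 40
python3 - <<'E'
from cloud import *
s=bot.get_state();print(s['tool_pos'],s['qpos'],s['moment'])
im2,_=bot.get_image('scene');cv2.imwrite('pics/v6.png',cv2.resize(im2[150:300,260:420,::-1],None,fx=3,fy=3,interpolation=2))
E
```

```text
time: 19.73
tool_pos: [0.5225, -0.0377, 0.1236]
tool_rot: [[-0.243, 0.97, -0.002], [0.97, 0.243, 0.001], [0.001, -0.002, -1.0]]
ft_force: [-9.2, -0.5, 7.7]
width: 0.093
[ 0.52248011 -0.03765386  0.12358928] [-0.5864853   0.29245353  0.71268706  1.81437847 -0.21195394  1.11464197
  0.4452234 ] [-0.11680138  2.03729265 -0.06057787]
```

View pics/v6.png

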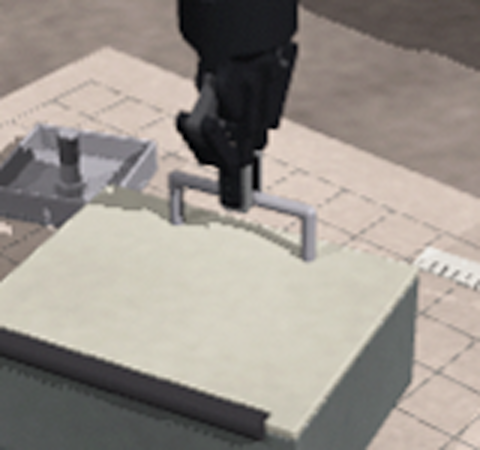

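The gripper is on the bar: pads at crop (238,185), width 0.093. The bar sits 11 mm above the TCP. The lid's top swings away from the robot, so I keep the tool vertical and let the bar turn in the pads.

```bash
cat > lid.py <<'E'
from h import *
# grip start: tool (.5225,-.0377,.1236) is theta 0
P0=np.array([.5225,-.0377,.1236]);ex=np.array([.970,.242,0]);a=np.arctan2(44,165)
def theta():
    s=bot.get_state();d=np.array(s['tool_pos'])-P0;X=d@ex*1000-165;Z=d[2]*1000+44
    print('theta',np.arctan2(Z,-X)-a,'r',np.hypot(X,Z),'F',s['ft_force'],'w',s['width'],'t',s['time'],'rot',np.round(s['tool_rot'],3)[2])
E
python3 - <<'E'
import numpy as np
a=np.arctan2(44,165);r=170.8;t=np.r_[0,.02,np.arange(.06,1.1,.045)]
y=-r*np.cos(t+a);z=-r*np.sin(t+a)
for T,dy,dz in zip(t[1:],np.diff(y),np.diff(z)): print(round(T,3),round(dy,1),round(dz,1))
E
```

```text
0.02 0.9 -3.3
0.06 2.0 -6.5
0.105 2.6 -7.2
0.15 2.9 -7.1
0.195 3.2 -7.0
0.24 3.5 -6.8
0.285 3.8 -6.7
0.33 4.1 -6.5
0.375 4.4 -6.3
0.42 4.7 -6.1
0.465 5.0 -5.9
0.51 5.2 -5.6
0.555 5.5 -5.4
0.6 5.7 -5.1
0.645 5.9 -4.9
0.69 6.2 -4.6
0.735 6.4 -4.3
0.78 6.5 -4.0
0.825 6.7 -3.7
0.87 6.9 -3.4
0.915 7.0 -3.1
0.96 7.2 -2.8
1.005 7.3 -2.5
1.05 7.4 -2.1
1.095 7.5 -1.8
```

```bash
python3 -m pendant '[[0,0,0.9,-3.3,0,0,0],[0,0,2,-6.5,0,0,0],[0,0,2.6,-7.2,0,0,0],[0,0,2.9,-7.1,0,0,0],[0,0,3.2,-7,0,0,0],[0,0,3.5,-6.8,0,0,0],[0,0,3.8,-6.7,0,0,0],[0,0,0,0,0,0,0]]' 50; python3 -c "
from lid import *
theta()"
```

```text
time: 20.78
tool_pos: [0.5397, -0.0333, 0.1676]
tool_rot: [[-0.243, 0.97, -0.005], [0.97, 0.243, 0.0], [0.001, -0.005, -1.0]]
ft_force: [-11.1, -0.9, 2.6]
width: 0.09
theta 0.27826830209851994 r 171.53424711750546 F [-11.08676654  -0.86896158   2.60456217] w 0.08964206948955462 t 20.775 rot [ 0.001 -0.005 -1.   ]
```

```bash
python3 -m pendant '[[0,0,4.1,-6.5,0,0,0],[0,0,4.4,-6.3,0,0,0],[0,0,4.7,-6.1,0,0,0],[0,0,5,-5.9,0,0,0],[0,0,5.2,-5.6,0,0,0],[0,0,5.5,-5.4,0,0,0],[0,0,5.7,-5.1,0,0,0],[0,0,5.9,-4.9,0,0,0],[0,0,6.2,-4.6,0,0,0],[0,0,0,0,0,0,0]]'; python3 -c "
from lid import *
theta()"
```

```text
time: 22.02
tool_pos: [0.5865, -0.0219, 0.221]
tool_rot: [[-0.243, 0.97, -0.0], [0.97, 0.243, 0.001], [0.001, -0.0, -1.0]]
ft_force: [-16.1, 0.1, 21.2]
width: 0.086
theta 0.6988957298818801 r 172.71534338539678 F [-16.13773301   0.12199054  21.24655871] w 0.08556659539155366 t 22.025 rot [ 0.001 -0.    -1.   ]
```

```bash
python3 -m pendant '[[0,0,-1,-2,0,0,0],[0,0,0,0,0,0,0]]'; python3 - <<'E'
from lid import *
theta()
im2,_=bot.get_image('scene');cv2.imwrite('pics/v7.png',cv2.resize(im2[100:320,220:420,::-1],None,fx=2.7,fy=2.7,interpolation=2))
E
```

```text
time: 22.28
tool_pos: [0.5864, -0.0219, 0.2211]
tool_rot: [[-0.243, 0.97, 0.001], [0.97, 0.243, -0.0], [-0.0, 0.001, -1.0]]
ft_force: [-7.2, -1.0, 7.4]
width: 0.089
theta 0.6988263909879222 r 172.85712322754847 F [-7.18346476 -0.95159989  7.43344823] w 0.08865457906495303 t 22.275 rot [-0.     0.001 -1.   ]
```

View pics/v7.png

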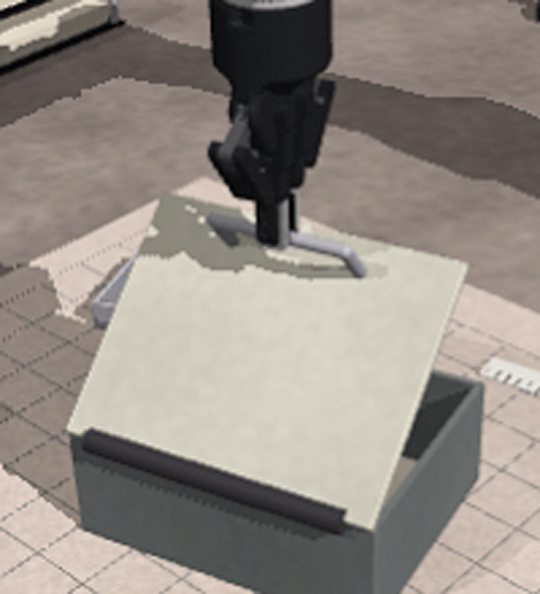

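The lid is up and held: pads on the bar at crop (278,235), bottom edge at the hinge. I continue past balance on a slightly larger radius, with a depth plane fit as an independent angle check.

```bash
cat >> lid.py <<'E'
def plane():
    from cloud import cloud
    P=cloud('scene');h=np.array([.6835,.003]);ey=np.array([-.242,.970])
    X=(P[:,:2]-h)@ex[:2];Y=(P[:,:2]-h)@ey;Z=P[:,2]-.0905
    m=(abs(Y)<.09)&(np.hypot(X,Z)<.12)&(np.hypot(X,Z)>.03)&(Z>.02)&(X<.03)
    X,Z=X[m],Z[m];v=np.linalg.svd(np.c_[X-X.mean(),Z-Z.mean()],full_matrices=False)[2][0]
    print('plane theta',np.arctan2(abs(v[1]),abs(v[0])),m.sum())
E
python3 -m pendant '[[0,0,6,-4.4,0,0,0],[0,0,6.3,-4.2,0,0,0],[0,0,6.5,-4,0,0,0],[0,0,6.7,-3.7,0,0,0],[0,0,6.9,-3.4,0,0,0],[0,0,0,0,0,0,0]]'; python3 -c "
from lid import *
theta();plane()"
```

```text
time: 23.08
tool_pos: [0.6187, -0.0139, 0.2405]
tool_rot: [[-0.244, 0.97, 0.002], [0.97, 0.244, -0.001], [-0.001, 0.001, -1.0]]
ft_force: [-4.1, -1.4, 6.0]
width: 0.087
theta 0.9214106505914235 r 173.88601820353176 F [-4.06239621 -1.37252041  6.02619351] w 0.08710943519983867 t 23.075 rot [-0.001  0.001 -1.   ]
plane theta 0.9151824745109753 4497
```

```bash
python3 -m pendant '[[0,0,7,-3.3,0,0,0],[0,0,7.2,-3,0,0,0],[0,0,7.3,-2.7,0,0,0],[0,0,7.4,-2.3,0,0,0],[0,0,0,0,0,0,0],[0,0,0,0,0,0,0]]'; python3 -c "
from lid import *
theta();plane()"
```

```text
time: 23.88
tool_pos: [0.6465, -0.0069, 0.2504]
tool_rot: [[-0.243, 0.97, 0.0], [0.97, 0.243, -0.001], [-0.001, -0.0, -1.0]]
ft_force: [1.0, -4.6, -2.1]
width: 0.084
theta 1.0951778191807604 r 174.8746560470736 F [ 1.00571062 -4.55875336 -2.0699508 ] w 0.08351797626781844 t 23.875 rot [-0.001 -0.    -1.   ]
plane theta 1.0906557094076201 4522
```

```bash
python3 -m pendant '[[0,0,-3.5,1.2,0,0,0],[0,0,-7.4,2.5,0,0,0],[0,0,-7.2,2.8,0,0,0],[0,0,-7,3.1,0,0,0],[0,0,-6.9,3.4,0,0,0],[0,0,-6.7,3.7,0,0,0],[0,0,-5,3,0,0,0],[0,0,-2,1.4,0,0,0],[0,0,0,0,0,0,0],[0,0,0,0,0,0,0],[0,0,0,0,0,0,0],[0,0,0,0,0,0,0]]'; python3 -c "
from lid import *
theta();plane()"
```

```text
time: 25.42
tool_pos: [0.6014, -0.0182, 0.2316]
tool_rot: [[-0.243, 0.97, 0.001], [0.97, 0.243, 0.0], [0.0, 0.001, -1.0]]
ft_force: [-7.3, -5.0, 14.3]
width: 0.087
theta 0.8065240884114 r 173.52003240174295 F [-7.32010131 -5.04196848 14.31296169] w 0.08652502515311838 t 25.425 rot [ 0.     0.001 -1.   ]
plane theta 0.7983573541796585 4404
```

Theta is about 0.80 by both measures, mid-window. One settle and a last check.

```bash
python3 -m pendant '[[0,0,0,0,0,0,0],[0,0,0,0,0,0,0],[0,0,0,0,0,0,0],[0,0,0,0,0,0,0]]'; python3 - <<'E'
from lid import *
theta();plane()
a,_=bot.get_image('top')
for n,z in(('jar',0),('loupe',0)):
    r=bot.mark_of(n,'top')[:1];print(n,[pix('top',k['uv'],z=z) for k in r])
b,_=bot.get_image('scene')
cv2.imwrite('pics/v8.png',cv2.vconcat([cv2.resize(x[:,:,::-1],None,fx=1.5,fy=1.5,interpolation=2) for x in(a[150:340,160:480],b[150:350,160:480])]))
E
```

```text
time: 25.98
tool_pos: [0.6014, -0.0182, 0.2316]
tool_rot: [[-0.243, 0.97, 0.001], [0.97, 0.243, 0.0], [0.0, 0.001, -1.0]]
ft_force: [-7.0, -4.8, 14.2]
width: 0.087
theta 0.806519067691766 r 173.51431713944157 F [-7.00001187 -4.75558046 14.20337141] w 0.08681096137182623 t 25.975 rot [ 0.     0.001 -1.   ]
plane theta 0.7963906856428632 4413
jar [array([0.68321046, 0.3418253 , 0.        ])]
loupe [array([ 0.70542379, -0.30477293,  0.        ])]
```

View pics/v8.png

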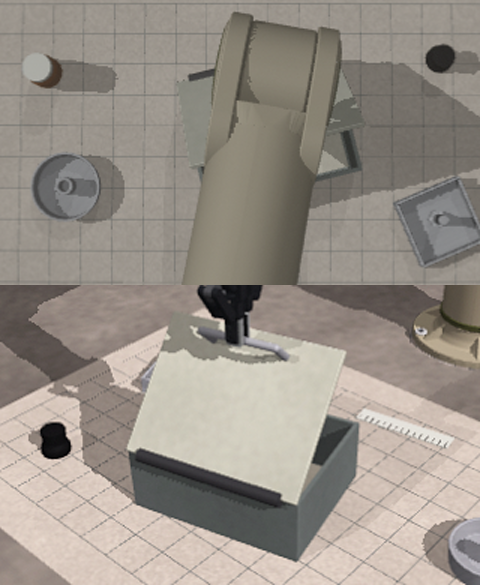

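The picture shows the lid held still, the bolt in the tray (438,218), the sleeve in the dish (66,185), and the jar and loupe in place. I hand in.

```bash
python3 -c "
from cell import bot
print(bot.job_done())"
```

```text
the job is handed in; nothing more can be done
None
```

The job is handed in at about 26 s on the robot's clock, with the gripper still holding the lid just below its balance point; no verdict was reported.

- **Parts:** The bolt stands upright in the square tray and the sleeve stands in the round dish. Both were let go while the lid was shut, and the last picture shows both there.
- **Lid:** I raised it by its bar to about 1.09 rad, then eased it back. At the end it read 0.807 rad from the gripper position and 0.796 rad from the depth picture, steady over the last half second.
- **Jar and loupe:** Both are where they started, to within about 7 mm of network measurement noise.

Three things did not go as expected:

- **Sleeve grasp:** The first two tries closed on nothing. The fingertips sat at about TCP height, not 19 mm ahead of it as stated. The sleeve stayed put and the third, lower grasp held.
- **Force at the bar:** While the lid was being raised, the force at the bar reached about 27 N because my assumed radius was slightly small, and I corrected for it. About 17 N remained at the end, well under the wrist limit.
- **Bolt checks:** The trained network missed the bolt in the top camera. I confirmed it from the scene camera and the pictures instead.

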